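# Fit the stop pin of a drilling fixture and locate the workpiece against it

### The arm

A 6-joint arm with a two-finger parallel gripper is mounted at the origin on a cart in front of the work surface, level with it; the furniture and walls round the work are solid. World frame = base frame: x ahead of the robot, y to its left, z up, the work surface at z = 0. Lengths are in m, angles in rad, forces in N, time in s.
With the tool pointing down it reaches from about 0.275 to 0.75 m from the base axis. Payload 10.2 kg.
Tool frame: the origin (TCP) lies on the centre line of the jaws, within the pads' length; the fingertips stand 25 mm ahead of it and the grasp point (between the pads) lies 6 mm ahead of it; z points along the fingers, y is the line along which they close (so a half turn about z gives the same grasp; the last joint's range is limited). The gripper opens to 88 mm and grips with 3 to 60 N. Pads are 18 mm wide; open, the fingers measure 123 mm over their backs; the gripper's body (75 mm by 187 mm) begins 45 mm behind the grasp point.
Start: joints at [-1.565, 0.313, 1.498, -0, 1.331, -0.223], TCP at [0.119, -0.511, 0.264] pointing down, gripper open.
Joint ranges: [-2.94, 2.94], [-0.97, 2.17], [0.19, 2.56], [-1.23, 4.37], [0.02, 3.11], [-2.88, 2.88]. Speed limits (rad/s): [2.39, 2.39, 3.01, 3.14, 3.14, 3.14].

### API

Orientations are given as a unit quaternion [x, y, z, w].
In Python, from station import robot, effector, kin, cams, readout gives the robot as it stands. Calls block until the motion is done:
- robot.reach(position, orientation): joint-space move of the TCP to a pose.
- robot.move_linear(position, rot=None, max_speed=0.15, contact_N=None): straight line of the TCP; rot=None keeps the orientation; max_speed is the mean speed in m/s. With contact_N (N) it stops when the force on the tool has changed by that much, and returns True; else False.
- robot.move_j(angles): joint-space move.
- effector.release() and effector.close_gripper(grip_force=None): open the fingers fully, or close them until they stop; grip_force is the grip in N (None keeps the last).
- robot.sleep(seconds).
- kin.inverse_kinematics(position, orientation): joint angles nearest the present ones, or None.
- cams.get_image(name): name is "side" or "top" or "wrist"; returns (picture, depth): 400x640x3 uint8, red, green, blue; 400x640 float32, m along the optical axis (not along the pixel's ray), 0 where there is no reading.
- cams.camera_info(name): a dict with "K" (3x3 intrinsics, pixels), "D" ([k1, k2, p1, p2, k3] as OpenCV has them; the pictures are not rectified), "view" (4x4, takes a point from world to camera coordinates). Camera axes: x right, y up, looking along -z (the intrinsics and any distortion apply to the point x, -y, -z); pixel columns grow to the right and rows downward; lengths in m; the calibration is good to about 2 mm. A picture is of the moment at which its call begins: read the wrist's pose just before it. camera_info takes no time and is no camera call; for the wrist camera it gives the pose at the moment of the call.
A pose or a line that the arm cannot do raises robot.PlanningError and nothing moves.
- robot.finish_job(): hands the job in; it is judged then, once.
Readings, each from a call of its own:
- readout.current_time_s(): time.
- readout.current_joint_pos(): joint angles.
- readout.current_dq(): joint speeds.
- readout.current_tau(): joint torques, N m.
- readout.current_position(): TCP position.
- readout.current_eef_rot(): TCP orientation.
- readout.current_wrist_force(): force on the tool from outside, world axes, zero at the start.
- readout.current_wrist_torque(): the same for the moment, N m.
- readout.current_width(): opening from 0.0 (shut) to 1.0 (fully open).
- readout.current_finger_force(): force on a finger pad.
Only numpy, scipy, OpenCV 4.12 (cv2) and the standard library are available. Lean on these libraries where they do the work, as an engineer would, in place of code of your own. Each camera call takes 0.05 s, during which the arm holds its last target. There are 200 camera calls.

### The job

Get the drilling fixture ready: take the plain stop pin from the wooden stand, feel for the blind hole in the eccentric bush of the fixture's stop block and press the pin straight in until it is fully home on the bottom of the hole, without forcing it. Then slide the aluminium workpiece along the bed so that it lies flat against the fence and its end rests against the pin, gently, and let go. Leave the plug gauge in the stand and the other tools where they are.

Things in the scene. Friction and masses are not known exactly. Their poses are not given: they have to be found in the camera images.
- fixture: Steel drilling fixture, fixed to the bench: a base plate 130 (x) by 270 (y) by 14 mm with a raised bed, a fence along the bed and a stop block at its +y end. Origin: centre of its underside, on the bench top; z up, y along its length towards the stop block, x across it towards the fence.
- fence_end (a point): Where the foot of the fence's inner face meets the +y end of the bed, at (27, 59, 38) mm in the fixture's frame; same axes. From here the bed's flat top runs 62 mm to -x and 172 mm to -y, ground and oiled. The fence stands 12 mm above the bed, is 12 mm thick, and runs the bed's whole length. Beyond the bed, after a gap of 3 mm, sits the stop block.
- bush_centre (a point): Centre of the top of the stop block's round eccentric bush, (8, 84, 37) mm in the fixture's frame; same axes. The stop block is 46 by 44 mm, its top 1 mm under the bed, with a low screwed ear on each x side. The bush is 31 mm across, flush, locked. Its blind hole lies 4.5 mm off this centre, on a side that differs each time (away from its two tiny spanner holes): feel for it.
- bush_floor (a point): The point 18 mm below bush_centre, at the height of the hole's flat bottom. The hole is 17 mm in diameter, straight, sharp-edged, with no chamfer. The locked bush does not yield; its ground steel is oiled (friction about 0.2). Pressing the pin on the fixture with more than about 50 N bruises the edge and spoils the job.
- stop_pin: Plain steel dowel, 16 mm in diameter, 70 mm long, ends all but square, about 0.1 kg, standing upright in the wooden stand. Origin: centre of its lower end; z along the pin, upwards. When home it stands 52 mm out of the stop block.
- pin_mid (a point): Middle of the stop pin, 35 mm above its lower end, on its axis.
- plug_gauge: Plug gauge: 16 mm shank 32 mm long below, thicker ribbed dark handle 23 mm in diameter above, 69 mm long in all, standing in the stand's other hole. Origin: centre of its lower end; z up. To be left alone.
- pin_stand: Fixed wooden block 46 (x) by 110 (y) by 30 mm with two 18 mm holes, 20 mm deep, at y = -28 and +28 mm. Origin: centre of its underside. The stop pin is in one hole, the plug gauge in the other; the pin stands 50 mm out of the stand.
- workpiece: Machined aluminium block 38 (x) by 52 (y) by 22 mm (z), 0.12 kg, lying loose on the bed 5 to 13 mm off the fence, a little askew. Origin: centre of its underside; its y runs roughly along the fixture's y. When located, its +x face lies on the fence and its +y end touches the pin. Ramming it into the pin with more than about 30 N spoils the job.
- hex_key: Small hex key lying on the bench, 93 by 33 by 7 mm; origin: centre of its underside. Bystander.
- square: Engineer's try square lying on the bench, 75 by 120 by 15 mm; origin: centre of its underside. Bystander.
- centre_punch: Centre punch lying on the bench, 112 mm long, 12 mm thick; origin: centre of its underside. Bystander.
Mind the look-alikes: they are no part of the job. Leave any blue or yellow look-alike of the workpiece alone.

How it is judged:
By the outcome, as a careful person would: the job done as asked, in the order asked, and still so for the second after the job is handed in, with the robot touching nothing.
It also fails if it takes over 61 s, if anything falls off the work surface, if the arm or the gripper's body presses on something with over 40 N, if the wrist force passes 120 N, or if a joint passes its speed limit or range.

## Working session

There is one attempt and no reset: what is moved stays moved. The work goes in short steps, each a Python script; the robot and the scene stay as the last script left them, time stands still between calls to the robot, and variables do not carry over. Pictures are saved under pics/ and viewed, at most 10 in all, crops included, and the job is handed in when it is done.

```bash
ls; mkdir -p pics; python3 - <<'E'
from station import robot, effector, kin, cams, readout
import cv2, numpy as np
for n in ["side","top"]:
    p,d=cams.get_image(n); cv2.imwrite(f"pics/{n}0.png",p[:,:,::-1]); np.save(f"pics/{n}0.npy",d); i=cams.camera_info(n); print(n,i)
print(readout.current_eef_rot(), readout.current_time_s())
E
```

```text
pics
side {'K': array([[400.34750126,   0.        , 322.81102563],
       [  0.        , 400.34750126, 197.28378078],
       [  0.        ,   0.        ,   1.        ]]), 'D': array([-0.09064143,  0.        ,  0.        ,  0.        ,  0.        ]), 'view': array([[-0.96520922, -0.26129112,  0.00990473,  0.49318621],
       [ 0.12860673, -0.44141033,  0.88804123, -0.1369273 ],
       [-0.22766524,  0.8584194 ,  0.45965712, -1.05896127],
       [ 0.        ,  0.        ,  0.        ,  1.        ]])}
top {'K': array([[393.27110933,   0.        , 316.76147035],
       [  0.        , 393.27110933, 206.28356056],
       [  0.        ,   0.        ,   1.        ]]), 'D': array([0.00704817, 0.        , 0.        , 0.        , 0.        ]), 'view': array([[-0.02552672, -0.9995771 ,  0.01392902, -0.00832661],
       [ 0.99313426, -0.02376607,  0.11454045, -0.50629687],
       [-0.11416097,  0.01675723,  0.99332093, -1.0237451 ],
       [ 0.        ,  0.        ,  0.        ,  1.        ]])}
[ 9.93464774e-01  1.14137926e-01  5.00457835e-05 -5.22763815e-04] 0.1
```

View pics/top0.png

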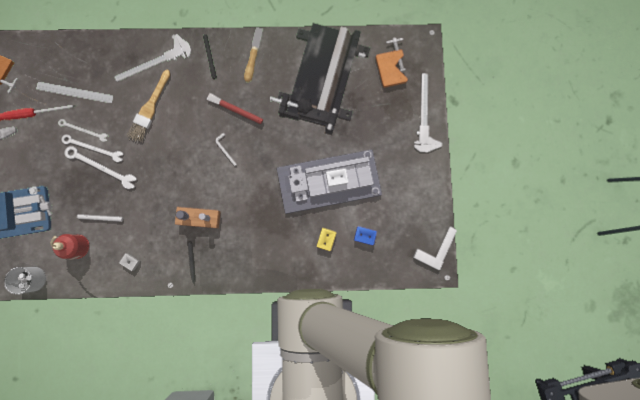

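View pics/side0.png

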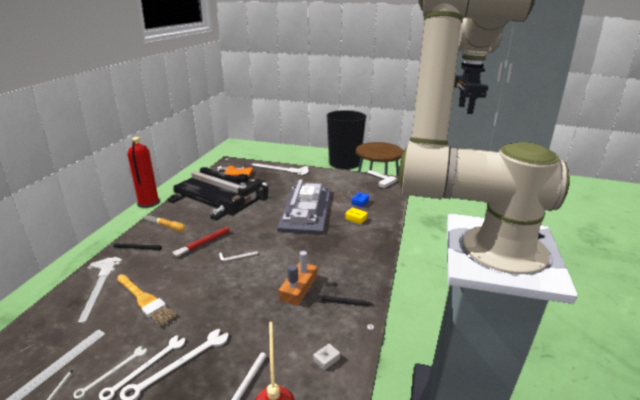

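The top view shows the stand at about (197,217), with the gauge at (181,215) and the pin at (204,216). The fixture is at (330,180), its stop block at (297,183) and the workpiece at (337,178). The side view agrees: the gauge is at (293,275) and the pin at (303,260).

```bash
cat > h.py <<'E'
from station import robot, effector, kin, cams, readout
import cv2, numpy as np
from scipy.spatial.transform import Rotation as R
def rays(info,uv):
    uv=np.asarray(uv,float).reshape(-1,1,2)
    n=cv2.undistortPoints(uv,info["K"],info["D"]).reshape(-1,2)
    V=info["view"]; d=np.c_[n[:,0],-n[:,1],-np.ones(len(n))]@V[:3,:3]
    return -V[:3,:3].T@V[:3,3], d          # |depth along axis| = 1 per unit d
def onplane(info,uv,z):
    o,d=rays(info,uv); return o+d*((z-o[2])/d[:,2])[:,None]
def deproj(info,uv,dep):
    o,d=rays(info,uv); return o+d*np.asarray(dep).reshape(-1,1)
def proj(info,P):
    P=np.atleast_2d(P)@info["view"][:3,:3].T+info["view"][:3,3]
    P=P*[1,-1,-1]; return cv2.projectPoints(P,np.zeros(3),np.zeros(3),info["K"],np.array(info["D"]))[0].reshape(-1,2)
def cross(obs):                            # least-squares meeting point of rays [(info,uv),...]
    A=np.zeros((3,3));b=np.zeros(3)
    for i,uv in obs:
        o,d=rays(i,uv); d=d[0]/np.linalg.norm(d[0]); M=np.eye(3)-np.outer(d,d); A+=M;b+=M@o
    return np.linalg.solve(A,b)
def down(yaw):                             # tool z down; tool y (closing line) at world angle yaw+90deg... x axis at yaw
    return (R.from_euler('z',yaw)*R.from_euler('x',np.pi)).as_quat()
def snap(name,tag):
    i=cams.camera_info(name); p,d=cams.get_image(name)
    cv2.imwrite(f"pics/{tag}.png",p[:,:,::-1]); np.savez(f"pics/{tag}.npz",p=p,d=d,**{k:np.array(v) for k,v in i.items()}); return i,p,d
def load(tag):
    f=np.load(f"pics/{tag}.npz"); return {k:f[k] for k in("K","D","view")},f["p"],f["d"]
E
python3 - <<'E'
from h import *
np.set_printoptions(precision=4,suppress=True)
i=cams.camera_info("top"); d=np.load("pics/top0.npy")
for n,u,v in [("gauge",181,215),("pin",204,216),("stand",192,220),("stop",297,183),("wp",337,178),("fixA",280,192),("fence",340,162),("fixcorner",285,212),("fixcorner",380,193)]:
    print(n,d[v,u],deproj(i,[[u,v]],d[v,u]))
w=cams.camera_info("wrist"); V=w["view"]; o=-V[:3,:3].T@V[:3,3]
Rt=R.from_quat(readout.current_eef_rot()).as_matrix()
print("cam in tool",Rt.T@(o-readout.current_position())); print("axis",Rt.T@V[:3,:3].T, w["K"],w["D"])
print(R.from_quat(readout.current_eef_rot()).as_euler('zyx'))
E
```

```text
gauge 0.99353236 [[0.4861 0.3232 0.0808]]
pin 0.995656 [[0.4823 0.2659 0.0792]]
stand 1.044907 [[0.4773 0.3113 0.0283]]
stop 1.0712123 [[0.5724 0.0311 0.0175]]
wp 1.0327013 [[ 0.576  -0.0754  0.0585]]
fixA 1.0890046 [[ 0.5519  0.0794 -0.0036]]
fence 1.0471435 [[ 0.6208 -0.0854  0.0492]]
fixcorner 1.0663539 [[0.4943 0.0654 0.0128]]
fixcorner 1.0734494 [[ 0.5399 -0.1946  0.0153]]
cam in tool [ 0.0845 -0.0004 -0.12  ]
axis [[ 0.0002  0.9471  0.321 ]
 [ 1.     -0.0003  0.0001]
 [ 0.0002  0.321  -0.9471]] [[311.6537   0.     320.5728]
 [  0.     311.6537 199.7968]
 [  0.       0.       1.    ]] [-0.0452  0.      0.      0.      0.    ]
[-0.2288 -0.     -3.1405]
```

```bash
python3 - <<'E'
from h import *
np.set_printoptions(precision=3,suppress=True)
Y=np.radians(10)
for nm,p in [("fix",[0.572,0.03,0.2]),("stand",[0.482,0.266,0.2]),("wp",[.576,-.075,.06])]:
    for s in (Y+np.pi/2,Y-np.pi/2,Y): print(nm,s,kin.inverse_kinematics(p,down(s)))
# choose tool x along +fixture y side if reachable
def view(p,yaw,tag):
    robot.reach(p,down(yaw)); robot.sleep(.15); snap("wrist",tag); print(tag,readout.current_time_s(),readout.current_position())
q=kin.inverse_kinematics([0.572,0.02,0.2],down(Y-np.pi/2)); print(q)
view([0.572,-0.01,0.19],Y-np.pi/2,"w1")
view([0.572,0.04,0.19],Y-np.pi/2,"w2")
E
```

```text
fix 1.7453292519943295 [-0.152  0.471  1.44   0.     1.23  -0.327]
fix -1.3962634015954636 [-0.152  0.471  1.44  -0.     1.23   2.815]
fix 0.17453292519943295 [-0.152  0.471  1.44  -0.     1.23   1.244]
stand 1.7453292519943295 [ 0.291  0.424  1.512 -0.     1.206  0.117]
stand -1.3962634015954636 None
stand 0.17453292519943295 [ 0.291  0.424  1.512 -0.     1.206  1.688]
wp 1.7453292519943295 [-0.331  0.662  1.535  0.     0.945 -0.506]
wp -1.3962634015954636 [-0.331  0.662  1.535 -0.     0.945  2.636]
wp 0.17453292519943295 [-0.331  0.662  1.535 -0.     0.945  1.065]
[-0.17   0.47   1.442 -0.     1.23   2.797]
w1 2.8083 [ 0.572 -0.01   0.19 ]
w2 3.325 [0.572 0.039 0.19 ]
```

View pics/w2.png

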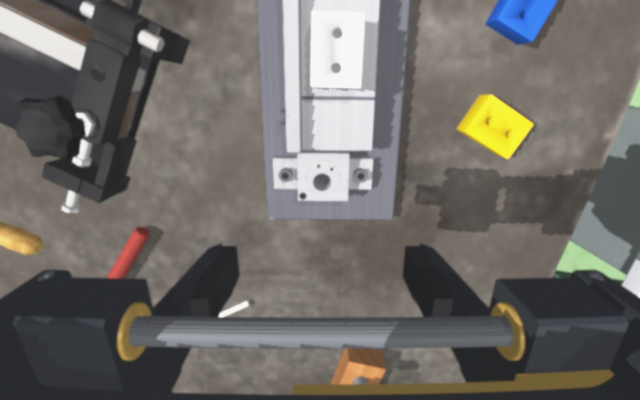

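w2 shows the fixture upright in the picture. The dark hole is at (321,181), the spanner holes are at (314,167) and (333,167), the workpiece is at (337,48) and the fence is on the left at x≈292.

```bash
python3 - <<'E'
from h import *
np.set_printoptions(precision=4,suppress=True)
holes=[]
for t in ("w1","w2"):
    i,p,d=load(t)
    v,u=np.mgrid[0:400,0:640]; uv=np.c_[u.ravel(),v.ravel()]
    P=deproj(i,uv,d.ravel()).reshape(400,640,3)
    near=(np.hypot(P[...,0]-.575,P[...,1]+.04)<.2)&(d>0)
    for nm,lo,hi in [("base",.009,.019),("bed",.034,.0405),("fence",.047,.053),("wp",.056,.064)]:
        m=(near&(P[...,2]>lo)&(P[...,2]<hi)).astype(np.uint8)
        n,l,s,c=cv2.connectedComponentsWithStats(m)
        for k in range(1,n):
            if s[k,4]>250:
                q=P[l==k]; r=cv2.minAreaRect((q[:,:2]*1000).astype(np.float32)); print(t,nm,s[k,4],r,np.median(q[:,2]), "px",c[k])
    g=cv2.cvtColor(p,cv2.COLOR_RGB2GRAY); m=(g<90).astype(np.uint8)
    n,l,s,c=cv2.connectedComponentsWithStats(m)
    for k in range(1,n):
        w=P[int(c[k][1]),int(c[k][0])]
        if 60<s[k,4]<600 and abs(s[k,2]-s[k,3])<6: print(t,"blob",s[k],c[k],onplane(i,[c[k]],.037))
E
```

```text
w1 base 13877 ((577.2189331054688, -46.795562744140625), (131.2352294921875, 248.3760986328125), 9.616349220275879) 0.013000254414524848 px [329.1459 135.7863]
w1 base 656 ((733.9381713867188, -87.00898742675781), (37.91083526611328, 79.39763641357422), 53.58607864379883) 0.013118441718282747 px [138.3841  56.5854]
w1 base 382 ((441.44036865234375, -145.08583068847656), (30.717695236206055, 63.31406784057617), 18.96673011779785) 0.014444052552022524 px [491.5079  61.1885]
w1 bed 11646 ((579.1217041015625, -81.64850616455078), (62.984703063964844, 165.76763916015625), 9.692723274230957) 0.037020222369223504 px [328.0868  92.3843]
w1 bed 1861 ((573.06103515625, 26.693790435791016), (45.969398498535156, 45.31658172607422), 9.728464126586914) 0.03600084682285559 px [313.4884 225.1037]
w1 fence 3035 ((615.5206298828125, -74.25791931152344), (12.447953224182129, 161.23056030273438), 9.427778244018555) 0.04898267692953495 px [281.9993  99.284 ]
w1 wp 3084 ((580.722412109375, -76.30699920654297), (37.88300323486328, 51.816158294677734), 8.598328590393066) 0.05902342807714933 px [324.7484 115
[... 1095 characters left out ...]
90213394165039), 9.4636812210083) 0.03597809248303113 px [322.7146 175.2967]
w2 fence 2292 ((611.443115234375, -50.04755401611328), (12.365097045898438, 113.16637420654297), 9.36922550201416) 0.048974722177232005 px [291.6942  74.4398]
w2 wp 3687 ((580.7567138671875, -75.97756958007812), (38.58268356323242, 51.751338958740234), 8.40401840209961) 0.059019706715345344 px [336.5343  49.0711]
w2 wp 440 ((734.7703247070312, -16.198165893554688), (74.0136489868164, 3.0437684059143066), 73.49229431152344) 0.06113899005741498 px [127.6341  95.1727]
w2 wp 443 ((752.3364868164062, 35.35499572753906), (32.10749816894531, 9.415107727050781), 73.20265197753906) 0.062043522848746036 px [108.8104 157.9639]
```

```bash
python3 - <<'E'
import cv2
a=cv2.imread("pics/w1.png");b=cv2.imread("pics/w2.png")
print(a.shape)
A=cv2.resize(b[135:225,255:395],None,fx=5,fy=5,interpolation=cv2.INTER_CUBIC); cv2.imwrite("pics/c2.png",A)
E
```

```text
(400, 640, 3)
```

View pics/c2.png

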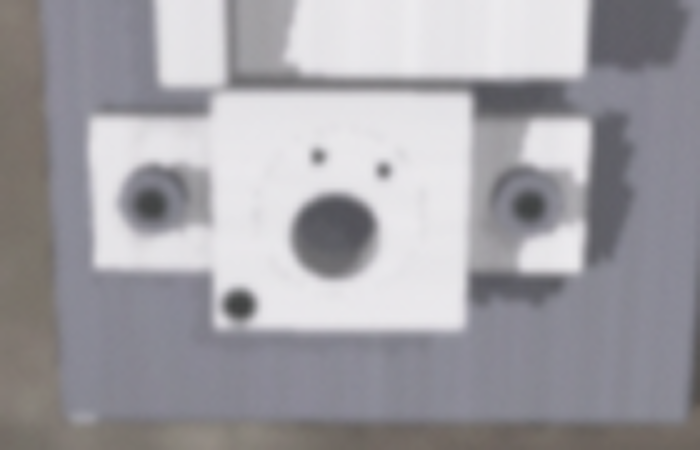

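The crop shows the stop block clearly. The hole is at about (335,236) in the crop, or (322,182) in w2, on the side away from the two spanner holes at (318,156) and (384,171). The depth readings are consistent between the two views: fixture yaw is about 9.65° and the block centre is (573.1, 26.7).

```bash
cat >> h.py <<'E'
Y=np.radians(9.65)
FX=np.array([np.cos(Y),np.sin(Y),0]); FY=np.array([-np.sin(Y),np.cos(Y),0])
def hole(i,p,guess,z=.036,lim=130,rad=15):
    g=cv2.cvtColor(p,cv2.COLOR_RGB2GRAY); c0=proj(i,guess)[0].astype(int); x,y=c0
    s=cv2.resize(g[y-rad:y+rad,x-rad:x+rad],None,fx=8,fy=8,interpolation=cv2.INTER_CUBIC)
    m=(s<lim).astype(np.uint8); cs,_=cv2.findContours(m,cv2.RETR_EXTERNAL,cv2.CHAIN_APPROX_NONE)
    c=max(cs,key=cv2.contourArea); h=cv2.convexHull(c); e=cv2.fitEllipse(h)
    uv=(np.array(e[0])+.5)/8-.5+[x-rad,y-rad]; return uv,e[1],onplane(i,[uv],z)[0]
def heights(i,d):
    v,u=np.mgrid[0:400,0:640]; return deproj(i,np.c_[u.ravel(),v.ravel()],d.ravel()).reshape(400,640,3)
def rects(i,d,c,rad,lo,hi,mn=60):
    P=heights(i,d); m=((np.hypot(P[...,0]-c[0],P[...,1]-c[1])<rad)&(d>0)&(P[...,2]>lo)&(P[...,2]<hi)).astype(np.uint8)
    n,l,s,cc=cv2.connectedComponentsWithStats(m); o=[]
    for k in range(1,n):
        if s[k,4]>mn: q=P[l==k]; o.append((s[k,4],cv2.minAreaRect((q[:,:2]*1000).astype(np.float32)),q.mean(0),np.median(q[:,2])))
    return o
E
python3 - <<'E'
from h import *
np.set_printoptions(precision=4,suppress=True)
B=np.array([.5731,.0267,.036])
o=[]
for t in("w1","w2"):
    i,p,d=load(t)
    for lim in (150,190):
        uv,ax,P=hole(i,p,B+.0045*FY,lim=lim); D=P-B; print(t,uv,ax,P,"off mm",D@FX*1e3,D@FY*1e3)
    o.append((i,uv))
print("2-view hole",cross(o))
def view(p,yaw,tag):
    robot.reach(p,down(yaw)); robot.sleep(.15); i,p,d=snap("wrist",tag); print(tag,readout.current_time_s(),readout.current_position())
    for r in rects(i,d,[.482,.27],.08,.023,.036,200)+rects(i,d,[.482,.27],.08,.07,.09): print(r)
view([0.482,0.266,0.2],Y+np.pi/2,"s1")
view([0.482,0.235,0.2],Y+np.pi/2,"s2")
E
```

```text
w1 [312.2444 230.4925] (115.3856201171875, 124.45381164550781) [0.5734 0.0311 0.036 ] off mm 1.0679204613554154 4.291510682752072
w1 [312.3928 230.6312] (129.9108428955078, 138.52769470214844) [0.5733 0.0312 0.036 ] off mm 0.9256500020265093 4.436404278051867
w2 [321.3497 181.51  ] (128.0325927734375, 135.0857696533203) [0.5734 0.0311 0.036 ] off mm 1.0126768451344557 4.326371450927897
w2 [321.4339 181.6144] (142.80746459960938, 146.5228271484375) [0.5733 0.0312 0.036 ] off mm 0.9353897746997162 4.42440929981628
2-view hole [0.5733 0.0312 0.0361]
s1 5.8333 [0.4821 0.2659 0.2   ]
(np.int32(4087), ((486.50396728515625, 296.9000244140625), (105.27863311767578, 46.26381301879883), 83.67394256591797), array([0.4855, 0.2993, 0.029 ]), np.float64(0.028982286632898924))
(np.int32(711), ((489.7447814941406, 326.8147888183594), (22.62228775024414, 22.47125244140625), 9.578478813171387), array([0.4893, 0.3276, 0.0771]), np.float64(0.07763755028666469))
(np.int32(322), ((483.70263671875, 271.9154968261719), (15.112845420837402, 15.378674507141113), 68.09363555908203), array([0.4835, 0.2727, 0.0783]), np.float64(0.07880505839608164))
s2 6.2833 [0.482  0.2355 0.2   ]
(np.int32(4553), ((486.65545654296875, 296.9432373046875), (105.18617248535156, 46.42388153076172), 83.75738525390625), array([0.4855, 0.2972, 0.029 ]), np.float64(0.029014377042839767))
(np.int32(828), ((489.98590087890625, 327.0773620605469), (23.5096378326416, 23.088485717773438), 9.32539176940918), array([0.4894, 0.327 , 0.0771]), np.float64(0.07761002300999856))
(np.int32(340), ((483.6327819824219, 271.90447998046875), (15.196943283081055, 15.095819473266602), 7.4391608238220215), array([0.4835, 0.2723, 0.0785]), np.float64(0.0788535847355533))
```

View pics/s1.png

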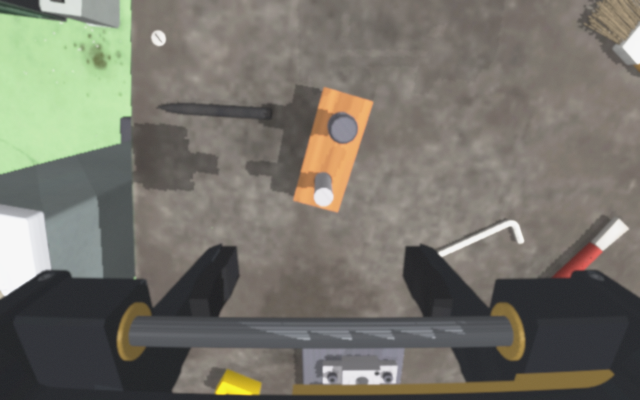

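s1 shows the stand with the pin top at (323,196) and the gauge at (342,128). In world coordinates the pin is at (483.7, 271.9) and its top stands at about 80 mm. Next I grip the pin with the fixture's yaw, lift it, and look at the pin and the hole in one wrist picture.

```bash
python3 - <<'E'
from h import *
np.set_printoptions(precision=4,suppress=True)
q=down(Y+np.pi/2); P=np.array([.4837,.2719,.064])
robot.reach(P+[0,0,.065],q); robot.move_linear(P,max_speed=.12)
f0=readout.current_wrist_force()
effector.close_gripper(grip_force=35); print("w",readout.current_width(),readout.current_finger_force(),readout.current_wrist_force()-f0)
robot.move_linear(P+[0,0,.06],max_speed=.12)
print("w",readout.current_width(),readout.current_time_s())
H=np.array([.5733,.0312,0])
robot.reach(H-.030*FY+[0,0,.036+.054+.03],q); robot.sleep(.2)
i,p,d=snap("wrist","h1"); print(readout.current_position(),readout.current_time_s(),readout.current_wrist_force())
T=readout.current_position();Rt=R.from_quat(readout.current_eef_rot()).as_matrix()
W=heights(i,d); L=(W-T)@Rt
m=(np.abs(L[...,0])<.02)&(np.abs(L[...,1])<.012)&(L[...,2]>.026)&(L[...,2]<.058)&(d>0)
from scipy.optimize import least_squares
for lo,hi in((.027,.058),(.027,.040),(.040,.056)):
    k=L[m&(L[...,2]>lo)&(L[...,2]<hi)]; s=least_squares(lambda c:np.hypot(k[:,0]-c[0],k[:,1]-c[1])-.008,[0,0],loss='soft_l1',f_scale=.0003)
    print("pin in tool",len(k),s.x*1e3,np.sqrt(np.mean(s.fun**2))*1e3,"lowest",np.percentile(k[:,2],99)*1e3)
print("hole",*[hole(i,p,H+[0,0,.036],lim=l) for l in(150,190)])
print("block",rects(i,d,H,.05,.034,.0405,200))
E
```

```text
w 0.17267700257064228 34.95431539602578 [-0.2133  0.3519  0.0338]
w 0.16560743494083435 9.1417
[0.5783 0.0026 0.1201] 10.5 [-0.7442 -0.6057 -0.9377]
pin in tool 551 [-0.4528  0.4033] 0.25355192465394966 lowest 54.44316318306341
pin in tool 286 [-0.4492  0.4449] 0.27676856126757376 lowest 39.85558128030952
pin in tool 265 [-0.4555  0.3623] 0.2225912803950146 lowest 54.568215880811124
hole (array([319.7708, 179.6251]), (178.8561553955078, 182.99000549316406), array([0.5733, 0.0319, 0.036 ])) (array([319.728 , 179.7818]), (193.2185821533203, 195.9945068359375), array([0.5733, 0.0318, 0.036 ]))
block [(np.int32(3781), ((572.90966796875, 27.042673110961914), (46.15991973876953, 44.85386657714844), 9.519124984741211), array([0.5727, 0.0275, 0.036 ]), np.float64(0.03595863399224761)), (np.int32(1467), ((574.1538696289062, -7.468852996826172), (70.15522766113281, 19.885696411132812), 9.691641807556152), array([ 0.5713, -0.0049,  0.0369]), np.float64(0.03692063483992042))]
```

View pics/h1.png

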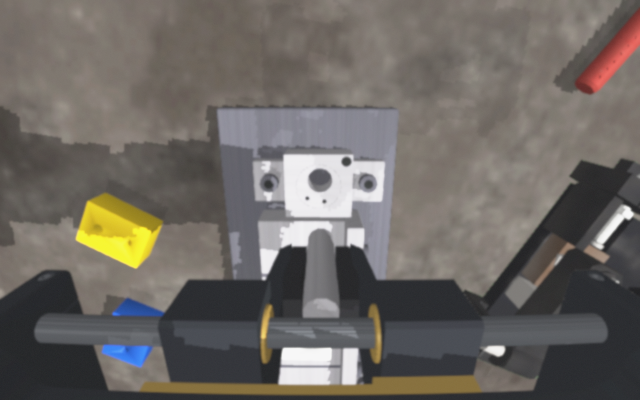

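h1 shows the held pin with its tip at (320,235), the hole at (320,180) and the spanner holes at (307,198) and (324,201). Now I make a gentle guarded poke at the estimated position, then a small spiral search if it lands on the face.

```bash
python3 - <<'E'
from h import *
np.set_printoptions(precision=4,suppress=True)
q=down(Y+np.pi/2); T0=np.array([.5733,.0317,0])+.00045*FY-.0003*FX
robot.move_linear(T0+[0,0,.096],rot=q,max_speed=.08); robot.sleep(.1)
f0=readout.current_wrist_force()
offs=[(0,0)]+[(.6*np.cos(a),.6*np.sin(a)) for a in np.arange(6)*np.pi/3]
zc=None
for a,b in offs:
    X=T0+(a*FX+b*FY)/1e3
    if zc: robot.move_linear(X+[0,0,zc+.001],max_speed=.02)
    hit=robot.move_linear(X+[0,0,(zc-.003) if zc else .086],max_speed=.015,contact_N=6)
    p=readout.current_position(); f=readout.current_wrist_force()-f0
    print((round(a,2),round(b,2)),hit,p,f,readout.current_wrist_torque(),readout.current_time_s())
    if not hit or p[2]<(zc or .089)-.0015: print("IN?"); break
    zc=zc or p[2]
E
```

```text
(0, 0) False [0.573  0.0321 0.086 ] [0.1949 1.3173 0.5453] [ 0.0129 -0.1703  0.0513] 12.0583
IN?
```

It went in on the first try: no contact at z = 0.086, where the face would have been at about 0.091. I carry on down to the floor.

```bash
python3 - <<'E'
from h import *
np.set_printoptions(precision=4,suppress=True)
p0=readout.current_position(); f0=readout.current_wrist_force()
for k in range(4):
    p=readout.current_position()
    hit=robot.move_linear([p0[0],p0[1],.066],max_speed=.02,contact_N=8)
    p=readout.current_position(); f=readout.current_wrist_force()
    print(hit,p,f,f-f0,readout.current_wrist_torque(),readout.current_time_s())
    if p[2]<.076 or hit: break
E
```

```text
True [0.573  0.0321 0.0729] [-1.7547  0.2203  5.3799] [-2.4587 -0.69    5.8313] [-0.0166  0.0986 -0.0018] 12.7417
```

```bash
python3 - <<'E'
from h import *
np.set_printoptions(precision=4,suppress=True)
p=readout.current_position()
hit=robot.move_linear([p[0],p[1],p[2]-.003],max_speed=.01,contact_N=12)
print(hit,readout.current_position(),readout.current_wrist_force())
effector.release(); robot.sleep(.1); print(readout.current_position(),readout.current_wrist_force())
p=readout.current_position(); robot.move_linear([p[0],p[1],.125],max_speed=.12)
q=down(Y+np.pi/2)
H=np.array([.5733,.0315,0])
robot.reach(H-.06*FY+[0,0,.2],q); robot.sleep(.15)
i,pc,d=snap("wrist","h2"); print(readout.current_time_s())
print("pin top",rects(i,d,H,.03,.07,.12,50))
print("wp",rects(i,d,H-.1*FY,.06,.056,.064,300))
print("fence",rects(i,d,H-.1*FY,.09,.047,.053,300)); print("bed",rects(i,d,H-.1*FY,.09,.034,.0405,300))
E
```

```text
True [0.5732 0.032  0.0729] [-1.1225  0.6786  5.4349]
[0.5729 0.0321 0.0723] [-0.1536 -0.1597 -0.2913]
15.4667
pin top [(np.int32(380), ((573.3570556640625, 31.649803161621094), (14.653059959411621, 14.884870529174805), 8.898456573486328), array([0.5733, 0.0322, 0.0873]), np.float64(0.0879521848165923))]
wp [(np.int32(2019), ((580.6953735351562, -75.52828979492188), (38.12818908691406, 52.363189697265625), 8.333633422851562), array([ 0.5805, -0.0743,  0.0589]), np.float64(0.05889867878480093))]
fence [(np.int32(1885), ((614.9779663085938, -71.53478240966797), (12.126233100891113, 158.99192810058594), 9.651825904846191), array([ 0.6136, -0.0642,  0.0489]), np.float64(0.048884650247321526))]
bed [(np.int32(759), ((575.4219970703125, 13.539003372192383), (45.673282623291016, 14.745169639587402), 9.869251251220703), array([0.5755, 0.0128, 0.0359]), np.float64(0.03587660556833111)), (np.int32(6824), ((583.82470703125, -77.57650756835938), (73.18798065185547, 161.12496948242188), 9.42696762084961), array([ 0.5766, -0.066 ,  0.037 ]), np.float64(0.03695209876772737))]
```

View pics/h2.png

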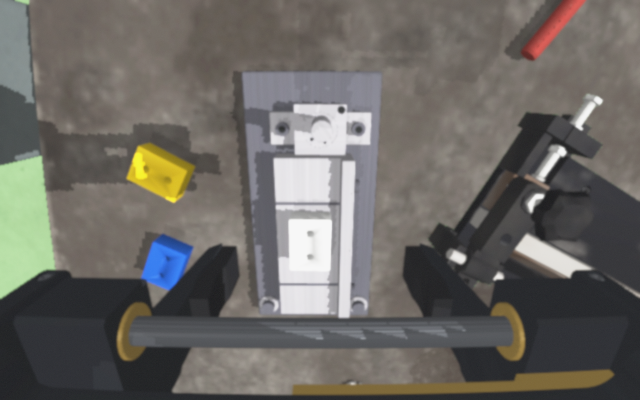

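h2 shows the pin standing in the bush at (321,128). Its top reads 88 mm plus the 1 mm camera bias, so it stands 52 mm out and is home. The workpiece is at (310,245), about 9.6 mm off the fence and 1.2° askew. I push it flat to the fence with closed fingers first.

```bash
cat >> h.py <<'E'
B0=np.array([.5730,.0269,0])
def F(x,y,z): return B0+((x-8)*FX+(y-84)*FY)/1e3+[0,0,z]
def inF(p): D=(np.asarray(p)-B0)*1e3; return np.round([8+D@FX,84+D@FY,p[2]*1e3],2)
def push(a,b,z,sp,c):
    hit=robot.move_linear(F(a,b,z),max_speed=sp,contact_N=c); f=readout.current_wrist_force()
    print(hit,inF(readout.current_position()),"f",np.round([f@FX,f@FY,f[2]],2),round(readout.current_time_s(),2)); return hit
QF=down(Y+np.pi/2)
E
python3 - <<'E'
from h import *
effector.close_gripper(grip_force=10)
robot.reach(F(-47,-18,.12),QF); robot.move_linear(F(-47,-18,.069),max_speed=.1); robot.sleep(.1)
push(-41,-18,.069,.05,6)
for k in range(5):
    h=push(-23,-18,.069,.025,3)
    if not h or inF(readout.current_position())[0]>-31: break
robot.sleep(.1); print(readout.current_wrist_force()@FX)
E
```

```text
False [-40.58 -18.05  69.25] f [ 0.33 -0.85 -0.42] 18.3
True [-26.62 -17.91  68.58] f [-0.98 -0.41  1.5 ] 18.88
-0.13854303635398313
```

```bash
python3 - <<'E'
from h import *
robot.move_linear(F(-36,-18,.069),max_speed=.05); robot.move_linear(F(-36,-18,.105),max_speed=.15)
robot.move_linear(F(6,-66,.105),max_speed=.2); robot.move_linear(F(6,-66,.069),max_speed=.1); robot.sleep(.1)
i,p,d=snap("wrist","h3")
for r in rects(i,d,F(8,-18,0),.06,.056,.064,200): print("wp",r[1],inF(np.r_[np.array(r[1][0])/1e3,r[3]]))
for k in range(3):
    h=push(6,8,.069,.06,6)
    if not h: break
for k in range(4):
    h=push(6,26,.069,.02,3)
    if not h or inF(readout.current_position())[1]>17: break
robot.sleep(.1); f=readout.current_wrist_force(); print(f@FX,f@FY)
E
```

```text
wp ((589.9580688476562, -74.1259994506836), (38.29529571533203, 51.561641693115234), 9.417969703674316) [  7.78 -18.44  58.99]
wp ((593.8673706054688, -113.38368225097656), (24.552534103393555, 23.91514015197754), 61.87821960449219) [  5.06 -57.8   60.51]
False [ 5.94  7.75 68.91] f [-0.4  0.3 -0.1] 22.22
True [ 5.88 18.44 68.88] f [-0.21 -3.25  1.26] 22.81
-0.9186498855673735 -2.529283255300754
```

```bash
python3 - <<'E'
from h import *
p=inF(readout.current_position())
robot.move_linear(F(6,p[1]-10,.069),max_speed=.04); robot.move_linear(F(6,p[1]-10,.11),max_speed=.15)
robot.move_linear(F(-36,50,.11),max_speed=.2); robot.move_linear(F(-36,50,.069),max_speed=.1); robot.sleep(.1)
push(-24,50,.069,.02,3)
robot.sleep(.1); p=inF(readout.current_position())
robot.move_linear(F(-38,p[1],.069),max_speed=.06); robot.move_linear(F(-38,p[1],.12),max_speed=.15)
robot.reach(F(8,35,.2),QF); robot.sleep(.15)
i,c,d=snap("wrist","h4"); print(readout.current_time_s())
for n,lo,hi,m in(("wp",.056,.064,300),("fence",.047,.053,300),("pin",.07,.1,50),("block",.0345,.0365,150)):
    for r in rects(i,d,F(8,45,0),.07,lo,hi,m): print(n,r[0],r[1],inF(np.r_[np.array(r[1][0])/1e3,r[3]]))
v=cv2.resize(c[50:330,200:460],None,fx=2,fy=2)[:,:,::-1]; cv2.imwrite("pics/h4c.png",v)
E
```

```text
True [-26.55  50.11  68.77] f [-0.61  0.28  0.52] 25.33
26.9167
wp 2454 ((577.7026977539062, -1.1712837219238281), (38.11130142211914, 52.090145111083984), 9.693591117858887) [ 7.93 55.54 58.93]
fence 1001 ((608.2977294921875, -31.978797912597656), (12.01121711730957, 79.23524475097656), 9.54146671295166) [32.93 20.04 48.9 ]
pin 394 ((572.866455078125, 33.01337432861328), (15.437950134277344, 15.275026321411133), 75.04679870605469) [ 8.89 90.05 87.96]
block 833 ((572.149658203125, 31.436630249023438), (46.1026725769043, 33.544246673583984), 9.655125617980957) [ 7.92 88.61 35.81]
```

View pics/h4c.png

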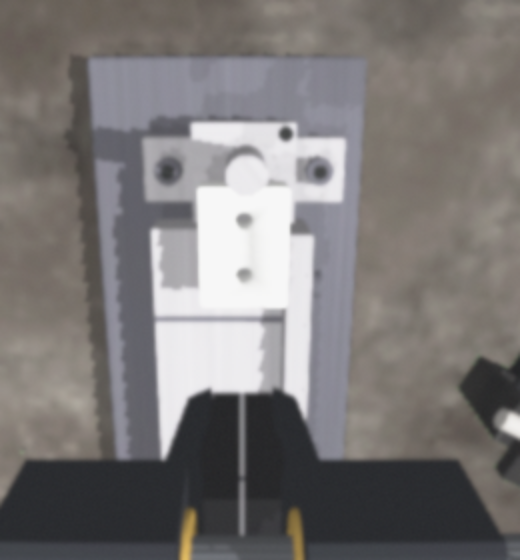

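The crop shows the workpiece flat on the fence: yaw is 9.69° against 9.65°, and x is 7.93 against 8 mm. Its end is at the pin at about (245,187), and the pin is still home with its top at 88 mm as before. The measured gap is within error, so I confirm contact with one last very light push along y, then back off.

```bash
python3 - <<'E'
from h import *
robot.move_linear(F(6,8,.12),rot=QF,max_speed=.2); robot.move_linear(F(6,8,.069),max_speed=.1); robot.sleep(.15)
for k in range(3):
    h=push(6,24,.069,.015,2)
    if not h or inF(readout.current_position())[1]>17.5: break
robot.sleep(.15); f=readout.current_wrist_force(); print(f@FX,f@FY)
p=inF(readout.current_position())
robot.move_linear(F(6,p[1]-10,.069),max_speed=.03); robot.move_linear(F(6,p[1]-10,.11),max_speed=.15)
robot.reach(F(8,25,.2),QF); robot.sleep(.15)
i,c,d=snap("wrist","h5"); print(readout.current_time_s())
for n,lo,hi,m in(("wp",.056,.064,300),("pin",.07,.1,50)):
    for r in rects(i,d,F(8,45,0),.07,lo,hi,m): print(n,r[0],r[1],inF(np.r_[np.array(r[1][0])/1e3,r[3]]))
E
```

```text
True [ 5.93 18.44 68.87] f [-0.05 -1.96  1.65] 29.02
-0.4641523384236442 -2.393442077380412
30.75
wp 2562 ((577.49462890625, -1.4466190338134766), (38.01702117919922, 52.005455017089844), 9.73587703704834) [ 7.68 55.3  58.95]
pin 371 ((573.0197143554688, 32.87244415283203), (15.21074104309082, 14.30907917022705), 9.345961570739746) [ 9.02 89.88 87.99]
```

```bash
python3 - <<'E'
from h import *
for t in("h4","h5"):
    i,c,d=load(t)
    for n,lo,hi in(("wp",.056,.064),("fence",.047,.053)):
        for r in rects(i,d,F(8,45,0),.07,lo,hi,300):
            P=np.array([np.r_[q/1e3,0] for q in cv2.boxPoints(r[1])]); print(t,n,np.sort([inF(q)[0] for q in P]))
E
```

```text
h4 wp [-11.14 -11.11  26.97  27.01]
h4 fence [26.85 27.   38.86 39.01]
h5 wp [-11.37 -11.29  26.65  26.73]
h5 fence [26.78 27.12 38.87 39.2 ]
```

It may have drifted 0.2–0.3 mm off the fence. I give it one last light nudge against the fence, which kept the pin contact last time, then check and hand in.

```bash
python3 - <<'E'
from h import *
robot.move_linear(F(-36,54,.12),rot=QF,max_speed=.2); robot.move_linear(F(-36,54,.069),max_speed=.1); robot.sleep(.15)
push(-24,54,.069,.015,2.5)
robot.sleep(.1); p=inF(readout.current_position())
robot.move_linear(F(-38,p[1],.069),max_speed=.05); robot.move_linear(F(-38,p[1],.12),max_speed=.15)
robot.reach(F(8,35,.2),QF); robot.sleep(.15)
i,c,d=snap("wrist","h6"); print(readout.current_time_s())
for n,lo,hi,m in(("wp",.056,.064,300),("fence",.047,.053,300),("pin",.07,.1,50)):
    for r in rects(i,d,F(8,45,0),.07,lo,hi,m):
        P=np.array([inF(np.r_[q/1e3,0])[:2] for q in cv2.boxPoints(r[1])]); print(n,np.sort(P[:,0]),np.sort(P[:,1]),r[1][2],r[3])
E
```

```text
True [-26.65  54.15  68.59] f [0.13 0.46 0.23] 32.82
34.45
wp [-11.11 -10.97  26.94  27.08] [29.47 29.57 81.63 81.73] 9.803260803222656 0.05893597573854953
fence [26.73 26.85 38.84 38.97] [-19.18 -19.16  59.28  59.29] 9.559355735778809 0.04889540243517798
pin [ 1.19  1.61 16.22 16.64] [81.93 82.33 97.53 97.93] 11.181207656860352 0.0879287421177124
```

```bash
python3 -c "
from station import robot
print(robot.finish_job())"
```

```text
the job is handed in; nothing more can be done
None
```

I handed the job in at about 34.5 s: the stop pin is home in the bush (top at 89 mm), and the workpiece lies flat on the fence with its end against the pin after pushes of 2–3 N; the camera still showed about 0.3 mm between block and pin, within its error.

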